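# Try out the refitted push latch of the red cubby lid

### The job

The push latch of the red-lidded cubby box has just been refitted: try it out. Press the red lid down once so that it springs fully open, then press it down again so that it latches shut and stays shut. Leave the cream lid shut and the blue lid standing open.

Things in the scene. Friction and masses are not known exactly. Their poses are not given: they have to be found in the camera images.
- red_lid (a joint): Angle (rad) of the red lid. 0 = latched shut, level; 0.5 = sprung fully open (its stop); -0.095 = pushed into the box (hard stop). Push-push latch: from shut, press to -0.06 or lower and let go: a spring lifts it to 0.5 in under 1 s. From open, press past 0 to -0.075 or lower and let go: it latches at 0. Takes 1 to 7 N at the mark; more than that is the hard stop. Starts shut.
- red_lid_press (a point): Centre of the 26 mm round steel press mark on top of the red lid, 85 mm from the hinge, 41 mm from the free edge; moves with the lid. Shut: 68 mm above the table; 8 mm lower at the hard stop. z points out of the lid's top, x to the hinge. A vertical push at the mark's shut position also meets the open lid (47 mm higher) and presses it home.
- cream_lid (a joint): Lid angle (rad) of an identical box with a cream lid; same values. Starts latched shut. All three boxes: black, fixed to the table, 135 x 115 mm, 65 mm high; flat lid as the top, 126 mm from hinge to free edge, 105 mm wide, 6 mm thick; hinge on the side away from the robot, the free edge near the robot lifts. They are turned up to 23 degrees.
- blue_lid (a joint): Lid angle (rad) of an identical box with a blue lid; same values. Starts standing open at about 0.5, its free edge then 60 mm higher than when shut. The lids carry no handles; loose workshop things lie around the boxes.
There are look-alikes about, which are no part of the job. What is shaped like the part that bears red_lid but green or orange is not meant.

How it is judged:
On the way:
1. the red lid has been released and stands fully open (value of joint red_lid above 0.42 rad), for 0.2 s.
At the end, for the whole second after the job is handed in: The red lid is latched shut again (within 0.04 rad of level) and at rest by itself; the cream lid is shut (below 0.04 rad) and the blue lid still stands open (above 0.42 rad) (value of joint red_lid between -0.04 and 0.04 rad and velocity of joint red_lid between -0.05 and 0.05 rad/s and value of joint cream_lid below 0.04 rad and value of joint blue_lid above 0.42 rad); the robot touches nothing.
It fails at once if the cream lid popped open (value of joint cream_lid above 0.15 rad).
It fails at once if the blue lid pushed down (value of joint blue_lid below 0.3 rad).
It also fails if it takes over 40 s, if anything falls off the work surface, if the arm or the gripper's body presses on something with over 40 N, if the wrist force passes 120 N, or if a joint passes its speed limit or range.

### The arm

A 7-joint arm with a two-finger parallel gripper is mounted at the origin on the work surface. World frame = base frame: x ahead of the robot, y to its left, z up, the work surface at z = 0. Lengths are in m, angles in rad, forces in N, time in s.
With the tool pointing down it reaches from about 0.425 to 0.875 m from the base axis. Payload 4.7 kg.
Tool frame: the origin (TCP) lies at the very end of the fingers, on their centre line; the grasp point (between the pads) lies 19 mm behind it; z points along the fingers, y is the direction in which the jaws open and shut (so a half turn about z gives the same grasp; the last joint's range is limited). The gripper opens to 87 mm and grips with 3 to 60 N. Pads are 19 mm wide; open, the fingers measure 117 mm over their backs; the gripper's body (75 mm by 190 mm) begins 51 mm behind the grasp point.
Start: joints at [-1.238, 0.321, -0.07, 1.45, 0.023, 1.371, -0.057], TCP at [0.204, 0.617, 0.223] pointing down, gripper open.
Joint ranges: [-2.86, 2.86], [-0.3, 2.09], [-1.38, 1.24], [0.06, 2.45], [-1.56, 4.7], [0.09, 2.05], [-2.69, 2.69]. Speed limits (rad/s): [2.57, 2.57, 3.14, 3.14, 3.14, 3.14, 3.14].

### API

Orientations are given as a rotation vector (axis times angle).
In Python, from bench import ctrl gives the robot as it stands. The module is installed in compiled form; this text tells all that it offers.
- The arm moves only by the tool move_arm, never from a script. Its arguments are lists of equal length, an entry for each row: "dp": the shift along the tool's x, y, z in units of 30 mm (1.0 is 30 mm), a list of three; "turn": the turn about the tool's z in units of 5 degrees (1.0 is 5 degrees); "jaw": the opening, from -1 (shut) to 1 (fully open). A call has 1 to 5 rows; each row is the pose to reach, as a shift and turn from the pose commanded when the call began, along the tool's axes at that moment; what a row does not reach only later rows make up. A row lasts 1/10 s, in which the tool goes at most 50 mm and 8.59 degrees, less where a joint would pass 70% of its speed; a pose out of reach is approached as far as the arm can. A call with a gripper value outside its range is refused whole. The fingers move at their own pace and stop on an object; "grip_force" is the grip in N (left out, the last holds). Time passes only in rows, so rows that repeat a pose let the fingers close. It gives the time, the measured TCP pose, the force and the opening at its end, in the units of the state.
- ctrl.get_state(): the state, without advancing time (a new reading comes with each control period).
- ctrl.get_image(name): name is "scene" or "top" or "wrist"; returns the picture (480x640x3 uint8, red, green, blue); there is no depth.
- ctrl.camera_info(name): a dict with "intrinsics" (3x3 intrinsics, pixels), "extrinsics" (4x4, takes a point from world to camera coordinates). Camera axes: x right, y up, looking along -z (the intrinsics and any distortion apply to the point x, -y, -z); pixel columns grow to the right and rows downward; lengths in m; the calibration is good to about 2 mm. The wrist camera is an equidistant fisheye: a pixel r from the principal point sees the ray r / f radians off the axis. A picture is of the moment at which its call begins: read the wrist's pose just before it. camera_info takes no time and is no camera call; for the wrist camera it gives the pose at the moment of the call.
- ctrl.close_job(): hands the job in, once; it reports no verdict.
Trained networks look in the newest picture that a camera, given by its name, has taken for a name from the list of things; names that differ only in an ending like _2 or _b are one class to them, and where a whole thing is asked for, a point or a joint stands for the part that bears it (a point fixed in the world has none). Each returns a list of dicts, best first, with "confidence" (0 to 1); they miss things now and then, are a little off and sometimes report something else, mostly with a low value. They report only what shows in the picture. A call takes as long as a camera call. They do not tell look-alikes from the thing itself.
- ctrl.look_for(camera, target): "rect" ([centre column, centre row, width, height] in pixels, round what is visible of it).
- ctrl.masks_of(camera, target): "region" (480x640 bool, what is visible of it) and "rect" ([centre column, centre row, width, height] in pixels, round what is visible of it).
The state is a dict: "time": time; "joint_positions": joint angles; "qd": joint speeds; "joint_torque": joint torques, N m; "position": TCP position; "tool_rot": TCP orientation; "ft_force": force on the tool from outside, world axes, zero at the start; "torque": the same for the moment, N m; "grip_width": opening from 0.0 (shut) to 1.0 (fully open).
Only numpy, scipy, OpenCV 4.12 (cv2) and the standard library are available. Lean on these libraries where they do the work, as an engineer would, in place of code of your own. Each camera call takes 0.05 s, during which the arm holds its last target. There are 200 camera calls.

## Working session

There is one attempt and no reset: what is moved stays moved. The work goes in short steps, Python scripts to look and compute and a tool call to move; the robot and the scene stay as the last step left them, time stands still between calls to the robot, and variables do not carry over. Pictures are saved under pics/ and viewed, about 8 in all and at most 12, crops included, and the job is handed in when it is done.

Besides the shell and the picture viewer there is one more tool, called after ">>>" as name([rows], argument=value, ...), one row to a line, values as JSON. move_arm: Moves the arm, as the interface text tells. Its arguments: {"type":"object","properties":{"dp":{"type":"array","items":{"type":"array","items":{"type":"number"}}},"turn":{"type":"array","items":{"type":"number"}},"jaw":{"type":"array","items":{"type":"number"}},"grip_force":{"type":"number"}},"required":["dp","turn","jaw"]}

```bash
mkdir -p pics
cat > h.py <<'E'
import numpy as np, cv2
from scipy.spatial.transform import Rotation as R
from bench import ctrl
def ray(name,u,v):
    c=ctrl.camera_info(name); K=np.array(c['intrinsics']); E=np.array(c['extrinsics'])
    d=np.array([(u-K[0,2])/K[0,0],-(v-K[1,2])/K[1,1],-1.]); Rm=E[:3,:3]
    return -Rm.T@E[:3,3], Rm.T@d
def at(name,u,v,z):
    o,d=ray(name,u,v); return o+d*(z-o[2])/d[2]
def save(name,f):
    im=ctrl.get_image(name); cv2.imwrite('pics/'+f,im[:,:,::-1]); return im
E
python3 - <<'E'
from h import *
for n in('scene','top'):
    save(n,n+'0.png'); print(n,ctrl.camera_info(n))
    for t in('red_lid','red_lid_press'):
        for r in ctrl.look_for(n,t): print(t,np.round(r['rect']),round(r['confidence'],2))
s=ctrl.get_state(); print(s)
E
```

```text
scene {'intrinsics': array([[520.03761093,   0.        , 321.03111621],
       [  0.        , 520.03761093, 230.43659402],
       [  0.        ,   0.        ,   1.        ]]), 'extrinsics': array([[-0.78305852,  0.62179851,  0.01363702,  0.39888446],
       [-0.50406163, -0.64732647,  0.57174322,  0.20070432],
       [ 0.36433669,  0.4408345 ,  0.82031928, -1.3834808 ],
       [ 0.        ,  0.        ,  0.        ,  1.        ]])}
red_lid [448. 286.  78.  62.] 0.86
red_lid [374. 356.  85.  79.] 0.64
red_lid [322. 146.  64.  52.] 0.61
red_lid_press [322. 151.  59.  44.] 0.96
red_lid_press [445. 286.  77.  61.] 0.79
red_lid_press [376. 358.  82.  82.] 0.64
top {'intrinsics': array([[515.21023018,   0.        , 318.90711697],
       [  0.        , 515.21023018, 248.06919554],
       [  0.        ,   0.        ,   1.        ]]), 'extrinsics': array([[-4.34150682e-03, -9.99990571e-01, -1.00907004e-04,
        -6.18922681e-03],
       [ 9.75855731e-01, -4.25876000e-03,  2.18374574e-01,
        -5.09783147e-01],
       [-2.18372944e-01,  8.49604023e-04,  9.75865019e-01,
        -7.92559931
[... 303 characters left out ...]
3.  87. 100.] 0.65
{'time': 0.3, 'joint_positions': array([-1.23791032,  0.32131687, -0.07010287,  1.45090917,  0.022595  ,
        1.37080954, -0.0569183 ]), 'qd': array([-0.00058482, -0.00393125, -0.00065885, -0.00175562,  0.000442  ,
        0.00141828,  0.0022707 ]), 'joint_torque': array([-4.57782062e-04, -4.90528607e+01, -4.02734885e-01, -3.12208486e+01,
       -6.36296114e-02,  3.87733150e-02,  1.37289162e-04]), 'position': array([0.20368677, 0.61706657, 0.22217497]), 'tool_rot': array([-4.98604578e-01, -3.10172358e+00,  1.02947112e-03]), 'ft_force': array([-0.71342865, -0.59607473, -0.30369938]), 'torque': array([0.01405554, 0.00952302, 0.01730671]), 'grip_width': 0.9989652120735388}
```

View pics/top0.png

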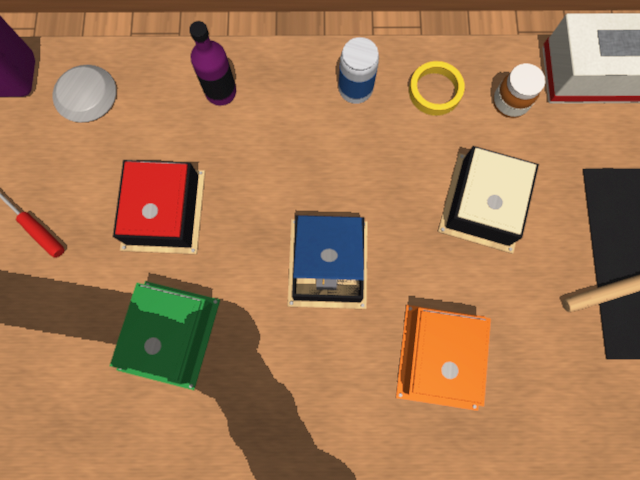

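View pics/scene0.png

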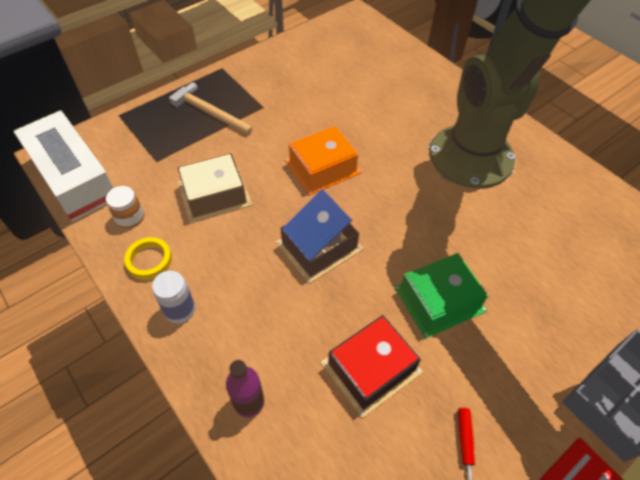

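The top view shows the red lid at (157,200) with its mark at (150,211). In the scene view the lid is at (374,356) with its mark at (384,348). Things it could be mistaken for, by top-view pixel:
- Green box (165,335)
- Orange box (450,360)
- Cream lid (495,195)
- Blue lid, open (329,247)
- Red screwdriver (40,235)

I choose the red lid on the black box.

Run:
```python
from h import *
for n,(u0,v0) in (('top',(150,211)),('scene',(384,348))):
    im=cv2.imread(f'pics/{n}0.png'); hsv=cv2.cvtColor(im,cv2.COLOR_BGR2HSV)
    w=np.zeros(im.shape[:2],bool); w[v0-14:v0+15,u0-14:u0+15]=1
    m=w&(hsv[...,1]<110)&(hsv[...,2]>100)
    v,u=np.nonzero(m); print(n,u.mean(),v.mean(),len(u),at(n,u.mean(),v.mean(),.068))
    red=((hsv[...,0]<6)|(hsv[...,0]>174))&(hsv[...,1]>180)&(hsv[...,2]>120)
    k,l,st,c=cv2.connectedComponentsWithStats(red.astype(np.uint8)); i=l[v0-16,u0]
    cs,_=cv2.findContours((l==i).astype(np.uint8),0,2); q=cv2.approxPolyDP(max(cs,key=cv2.contourArea),5,True)[:,0]
    for p in q: print(p,at(n,*p,.068).round(3))
    if n=='top': cv2.imwrite('pics/crop.png',cv2.resize(im[140:270,90:230],None,fx=4,fy=4))
```

```text
top 149.39175257731958 210.61340206185568 194 [0.57174837 0.27126414 0.068     ]
[125 162] [0.657 0.318 0.068]
[115 233] [0.534 0.325 0.068]
[179 236] [0.528 0.22  0.068]
[186 164] [0.653 0.215 0.068]
scene 383.36986301369865 347.9931506849315 146 [0.57375512 0.27209902 0.068     ]
[382 317] [0.532 0.222 0.068]
[332 351] [0.655 0.216 0.068]
[366 396] [0.661 0.321 0.068]
[417 358] [0.537 0.326 0.068]
```

View pics/crop.png

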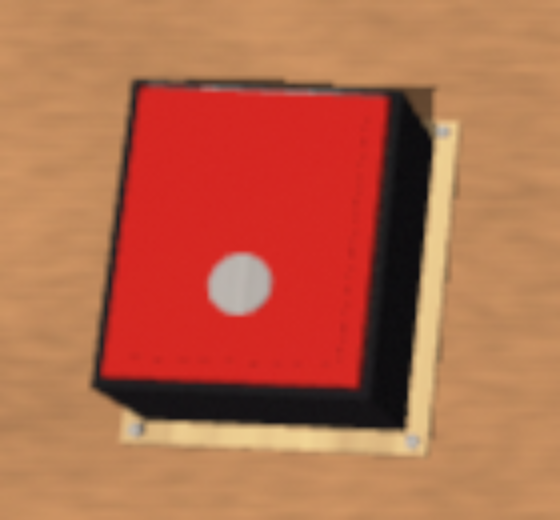

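The crop confirms the flat red lid on the black box, shut, with the steel mark centred at crop (240,284). Both cameras agree on the mark to 2 mm, at (0.573, 0.272), and the lid measures 123 x 105 mm, as given. Now I work out the move.

```bash
cat >> h.py <<'E'
def need(t):
    s=ctrl.get_state(); Rm=R.from_rotvec(s['tool_rot']).as_matrix()
    print('pos',s['position'].round(4),'F',s['ft_force'].round(2),'dp',(Rm.T@(np.array(t)-s['position'])/.03).round(3), 't',s['time'])
E
python3 -c "
from h import *
need([.573,.272,.17])"
```

```text
pos [0.2037 0.6171 0.2222] F [-0.71 -0.6  -0.3 ] dp [-15.295  -7.063   1.745] t 0.3
```

>>> move_arm([
  [-15.3,-7.06,0],
  [-15.3,-7.06,0],
  [-15.3,-7.06,0],
  [-15.3,-7.06,0],
  [-15.3,-7.06,0],
], turn=[0,0,0,0,0], jaw=[-1,-1,-1,-1,-1], grip_force=10)

```text
time: 0.8
position: [0.3877, 0.4451, 0.2228]
tool_rot: [0.498, 3.102, 0.001]
ft_force: [1.7, 0.3, -0.7]
grip_width: 0.632
```

```bash
python3 -c "
from h import *
need([.573,.272,.17])"
```

```text
pos [0.3877 0.4451 0.2228] F [ 1.68  0.31 -0.72] dp [-7.671 -3.545  1.759] t 0.8
```

>>> move_arm([
  [-7.6,-3.5,1.0],
  [-7.6,-3.5,1.0],
  [-7.6,-3.5,1.0],
  [-7.6,-3.5,1.0],
  [-7.6,-3.5,1.0],
], turn=[0,0,0,0,0], jaw=[-1,-1,-1,-1,-1])

```text
time: 1.3
position: [0.5693, 0.2759, 0.1929]
tool_rot: [0.498, 3.101, 0.001]
ft_force: [-0.0, 0.5, 0.2]
grip_width: 0.172
```

>>> move_arm([
  [0,0,0],
  [0,0,0],
  [0,0,0],
], turn=[0,0,0], jaw=[-1,-1,-1])

```text
time: 1.6
position: [0.5671, 0.2789, 0.1929]
tool_rot: [-0.496, -3.101, -0.001]
ft_force: [0.9, -0.2, 0.1]
grip_width: 0.013
```

```bash
python3 -c "
from h import *
need([.573,.272,.085])
save('wrist','wrist1.png')
save('top','top1.png')"
```

```text
pos [0.5671 0.2789 0.1929] F [ 0.87 -0.21  0.06] dp [-0.261 -0.16   3.595] t 1.6
```

View pics/wrist1.png

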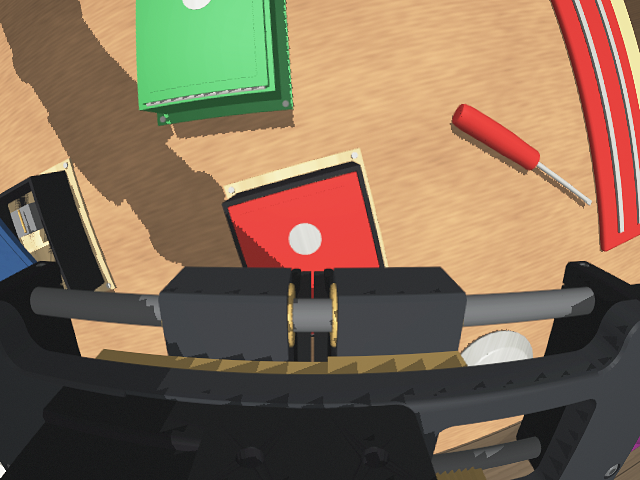

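The wrist view shows the red lid, still shut, with its mark at (305,239) and the closed fingertips just below it at about (313,270). I'll check that mark against the calibration and then descend.

Run:
```python
from h import *
c=ctrl.camera_info('wrist');K=np.array(c['intrinsics']);E=np.array(c['extrinsics'])
x,y=(305-K[0,2])/K[0,0],(239-K[1,2])/K[1,1]; th=np.hypot(x,y); k=np.sin(th)/th
d=E[:3,:3].T@np.array([x*k,-y*k,-np.cos(th)]); o=-E[:3,:3].T@E[:3,3]
print(o, o+d*(.068-o[2])/d[2])
need([.573,.272,.08])
```

```text
[0.50285606 0.30072513 0.35491087] [0.57392097 0.27176502 0.068     ]
pos [0.5669 0.2794 0.1931] F [0.13 0.21 0.27] dp [-0.272 -0.176  3.771] t 1.7
```

>>> move_arm([
  [-0.26,-0.16,1.5],
  [-0.26,-0.16,3.0],
  [-0.26,-0.16,3.7],
  [-0.26,-0.16,3.7],
], turn=[0,0,0,0], jaw=[-1,-1,-1,-1])

```text
time: 2.1
position: [0.5703, 0.2706, 0.078]
tool_rot: [-0.494, -3.096, 0.006]
ft_force: [-0.5, 0.1, 0.3]
grip_width: 0.002
```

```bash
python3 -c "
from h import *
need([.573,.272,.061])"
```

```text
pos [0.5703 0.2706 0.078 ] F [-0.49  0.08  0.3 ] dp [-0.074  0.074  0.567] t 2.1
```

All three cameras agree on the mark to 2 mm. Pressing now in small steps.

>>> move_arm([
  [-0.08,0.08,0.25],
  [-0.08,0.08,0.4],
  [-0.08,0.08,0.5],
  [-0.08,0.08,0.57],
  [-0.08,0.08,0.57],
], turn=[0,0,0,0,0], jaw=[-1,-1,-1,-1,-1])

```text
time: 2.6
position: [0.5777, 0.2727, 0.0659]
tool_rot: [0.498, 3.1, 0.003]
ft_force: [-0.4, 0.9, 2.2]
grip_width: 0.004
```

>>> move_arm([
  [0,0,0.1],
  [0,0,0.1],
  [0,0,0.1],
], turn=[0,0,0], jaw=[-1,-1,-1])

```text
time: 2.9
position: [0.5775, 0.2726, 0.0623]
tool_rot: [0.498, 3.101, 0.002]
ft_force: [0.8, 1.0, 3.4]
grip_width: 0.005
```

>>> move_arm([
  [0,0,0.08],
  [0,0,0.08],
  [0,0,0.08],
], turn=[0,0,0], jaw=[-1,-1,-1])

```text
time: 3.2
position: [0.5777, 0.2726, 0.0611]
tool_rot: [0.498, 3.1, 0.003]
ft_force: [-1.4, 1.9, 9.8]
grip_width: 0.006
```

The force rose to about 10 N, so the lid is at the hard stop. Releasing straight up.

>>> move_arm([
  [0,0,-1.5],
  [0,0,-3.0],
  [0,0,-4.2],
  [0,0,-4.2],
  [0,0,-4.2],
], turn=[0,0,0,0,0], jaw=[-1,-1,-1,-1,-1])

```text
time: 3.7
position: [0.577, 0.2712, 0.1855]
tool_rot: [0.5, 3.101, -0.001]
ft_force: [-1.0, -0.7, 0.4]
grip_width: 0.006
```

>>> move_arm([
  [0,0,0],
  [0,0,0],
  [0,0,0],
  [0,0,0],
  [0,0,0],
], turn=[0,0,0,0,0], jaw=[-1,-1,-1,-1,-1])

```text
time: 4.2
position: [0.5769, 0.2718, 0.185]
tool_rot: [-0.499, -3.101, 0.001]
ft_force: [-0.3, 0.2, 0.6]
grip_width: 0.006
```

>>> move_arm([
  [0,0,0],
  [0,0,0],
  [0,0,0],
  [0,0,0],
  [0,0,0],
], turn=[0,0,0,0,0], jaw=[-1,-1,-1,-1,-1])

```text
time: 4.7
position: [0.577, 0.2719, 0.1855]
tool_rot: [0.499, 3.102, 0.0]
ft_force: [-0.1, 0.3, 0.5]
grip_width: 0.008
```

```bash
python3 -c "
from h import *
need([.573,.272,.061])
save('scene','scene2.png')"
```

```text
pos [0.577  0.2719 0.1855] F [-0.05  0.34  0.53] dp [ 0.129 -0.04   4.149] t 4.7
```

View pics/scene2.png

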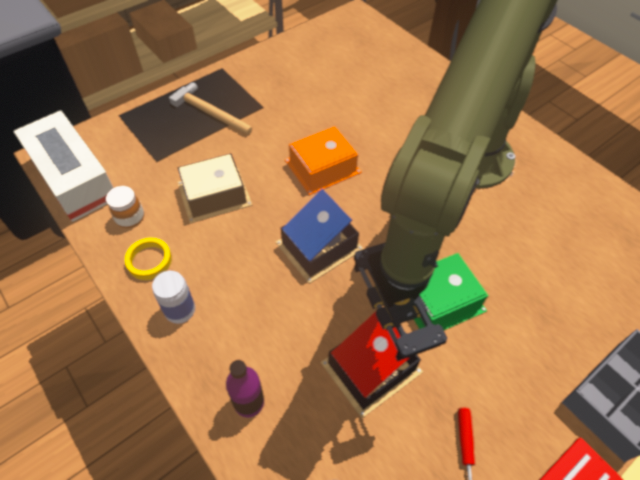

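The red lid stands open like the blue one, with its mark at (380,344). The cream lid is still shut and the blue lid still open. Before pressing again I check the open angle with numbers.

```bash
python3 -c "
from h import *
from scipy.optimize import minimize_scalar
o,d=ray('scene',380,344); d/=np.linalg.norm(d)
hx=np.array([.573,.272,.068]); h=np.array([.085,-.0035*85/60*.85,0])  # hinge direction approx +x
P=lambda a: hx+h-h*np.cos(a)+np.array([0,0,.085*np.sin(a)])
f=lambda a: np.linalg.norm(np.cross(P(a)-o,d))
for a in(0,.3,.4,.45,.5,.55): print(a,f(a).round(4))
need([.573,.272,.061])"
```

```text
0 0.0097
0.3 0.0067
0.4 0.0057
0.45 0.0051
0.5 0.0045
0.55 0.0039
pos [0.577  0.2719 0.1855] F [ 0.37  0.37 -0.06] dp [ 0.128 -0.04   4.149] t 4.75
```

>>> move_arm([
  [0.1,0,1.5],
  [0.1,0,2.5],
  [0.1,0,3.2],
  [0.1,0,3.6],
  [0.1,0,3.8],
], turn=[0,0,0,0,0], jaw=[-1,-1,-1,-1,-1])

```text
time: 5.25
position: [0.5732, 0.273, 0.0708]
tool_rot: [-0.498, -3.1, 0.001]
ft_force: [-3.9, -0.8, 4.8]
grip_width: 0.004
```

```bash
python3 -c "
from h import *
need([.573,.272,.061])"
```

```text
pos [0.5732 0.273  0.0708] F [-3.93 -0.77  4.84] dp [-0.004 -0.032  0.328] t 5.25
```

The ray test barely separates the angles, because the mark moves nearly along the line of sight. The picture shows the lid open, though, and the spring pushed with 4.8 N at z = 0.071, above the shut level, which fits. Pressing home.

>>> move_arm([
  [0,0,0.15],
  [0,0,0.3],
  [0,0,0.4],
  [0,0,0.45],
  [0,0,0.45],
], turn=[0,0,0,0,0], jaw=[-1,-1,-1,-1,-1])

```text
time: 5.75
position: [0.575, 0.2733, 0.0607]
tool_rot: [0.499, 3.1, 0.003]
ft_force: [-6.8, -2.1, 12.7]
grip_width: 0.007
```

>>> move_arm([
  [0,0,0],
  [0,0,0],
], turn=[0,0], jaw=[-1,-1])

```text
time: 5.95
position: [0.575, 0.2733, 0.0607]
tool_rot: [0.499, 3.1, 0.003]
ft_force: [-5.8, -2.0, 12.7]
grip_width: 0.003
```

The force is 12.7 N at z = 0.0607, so the lid is at the hard stop again. Releasing upward and backing off to look.

>>> move_arm([
  [0,0,-1.0],
  [0,0,-2.5],
  [0,0,-4.0],
  [0,0,-4.5],
  [0,0,-4.5],
], turn=[0,0,0,0,0], jaw=[-1,-1,-1,-1,-1])

```text
time: 6.45
position: [0.5767, 0.2734, 0.1967]
tool_rot: [0.498, 3.095, 0.007]
ft_force: [0.3, -1.5, -0.6]
grip_width: 0.008
```

>>> move_arm([
  [3.5,1.5,-1],
  [3.5,1.5,-1],
  [3.5,1.5,-1],
  [3.5,1.5,-1],
  [3.5,1.5,-1],
], turn=[0,0,0,0,0], jaw=[-1,-1,-1,-1,-1])

```text
time: 6.95
position: [0.4886, 0.3476, 0.2212]
tool_rot: [-0.498, -3.101, 0.003]
ft_force: [0.7, -0.5, -0.9]
grip_width: 0.007
```

>>> move_arm([
  [0,0,0],
  [0,0,0],
  [0,0,0],
  [0,0,0],
  [0,0,0],
], turn=[0,0,0,0,0], jaw=[-1,-1,-1,-1,-1])

```text
time: 7.45
position: [0.4888, 0.3482, 0.2229]
tool_rot: [0.5, 3.102, -0.0]
ft_force: [0.2, 1.0, 0.2]
grip_width: 0.008
```

```bash
python3 -c "
from h import *
need([.573,.272,.061])
save('scene','scene3.png')"
```

```text
pos [0.4888 0.3482 0.2229] F [0.24 0.99 0.23] dp [-3.461 -1.531  5.395] t 7.45
```

View pics/scene3.png

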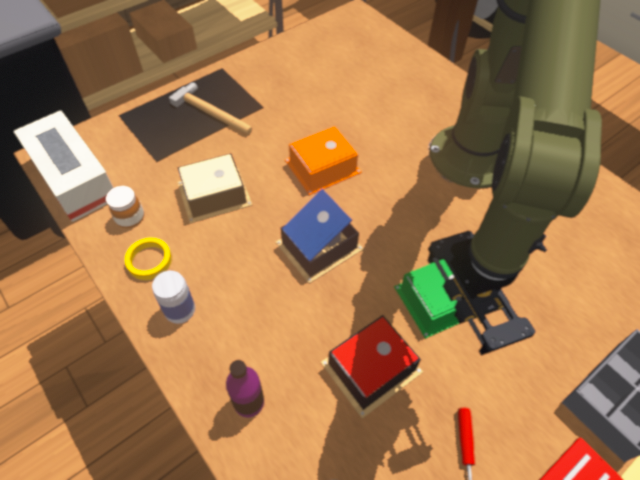

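The red lid is shut again, with its mark at (384,349), the same place as at the start. The cream lid is shut at (210,180), the blue lid is open at (318,225), and the arm is clear of everything.

```bash
python3 -c "
from bench import ctrl
print(ctrl.close_job())"
```

```text
the job is handed in; nothing more can be done
None
```

I pressed the red lid twice with the closed fingers: the first press sprang it open, and the second latched it shut. I then backed the arm off and handed the job in at about 7.5 s; no verdict was reported.

- **First press:** the lid reached its hard stop at about 10 N. On release it stood open, as the scene picture showed.
- **Second press:** I felt the spring push with 4.8 N while still above the shut height, which fits an open lid. The lid then reached the hard stop at 12.7 N, with the fingertips at z = 0.061 m.
- **Final picture:** the red lid is level, and its mark is back within about 1 px of where it started. The cream lid is shut and the blue lid stands open. The tool is at z = 0.22 m with about 1 N on the wrist, which is noise level.
- **Inconclusive check:** my numerical check of the open angle could not tell the angles apart, because the mark moves almost along the camera's line of sight. That the lid was fully open (above 0.42 rad) rests on the picture and the spring force, not on a measured angle.

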